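Put the baking tools away

ROBOT

A 7-joint arm with a two-finger parallel gripper is mounted at the origin on the work surface. World frame = base frame: x ahead of the robot, y to its left, z up, the work surface at z = 0. Lengths are in m, angles in rad, forces in N, time in s.
With the tool pointing down it reaches from about 0.425 to 0.875 m from the base axis. Payload 4.7 kg.
Tool frame: the origin (TCP) lies at the very end of the fingers, on their centre line; the grasp point (between the pads) lies behind it (ctrl.tcp_to_grasp is the z of the grasp point in the tool frame, in m); z points along the fingers, y is the line along which they close (so a half turn about z gives the same grasp; the last joint's range is limited). The gripper opens to 87 mm and grips with 3 to 60 N. Pads are 19 mm wide; open, the fingers measure 117 mm over their backs; the gripper's body (75 mm by 190 mm) begins 51 mm behind the grasp point.
Start: joints at [-1.088, 0.321, -0.07, 1.45, 0.023, 1.371, -0.057], TCP at [0.294, 0.58, 0.223] pointing down, gripper open.
Joint ranges: [-2.86, 2.86], [-0.3, 2.09], [-1.38, 1.24], [0.06, 2.45], [-1.56, 4.7], [0.09, 2.05], [-2.69, 2.69]. Speed limits (rad/s): [2.57, 2.57, 3.14, 3.14, 3.14, 3.14, 3.14].

INTERFACE

Orientations are given as a rotation vector (axis times angle).
In Python, from bench import ctrl gives the robot as it stands.
- The arm moves only by the tool step_arm, never from a script. Its argument "targets" is a list of rows, each a list of 7 numbers: the shift along the world's x, y, z in cm, then the turn, a rotation vector about the world's x, y, z in degrees, then the opening, from 0 (shut) to 1 (fully open). A call has exactly 5 rows; each row shifts and turns the commanded pose from where the row before left it; what a row does not reach is not made up. A row lasts 1/12 s, in which the tool goes at most 41.7 mm and 7.16 degrees, less where a joint would pass 70% of its speed; a pose out of reach is approached as far as the arm can. A call with a gripper value outside its range is refused whole. The fingers move at their own pace and stop on an object; "force" is the grip in N (left out, the last holds). Time passes only in rows, so rows that do not move let the fingers close, or fill a call up. It gives the time, the measured TCP pose, the force, the opening and the grip force at its end, in the units of the state.
- ctrl.get_state(): the state, without advancing time (a new reading comes with each control period).
- ctrl.get_image(name): name is "scene" or "top"; returns (picture, depth): 384x512x3 uint8, red, green, blue; 384x512 float32, m along the optical axis (not along the pixel's ray), 0 where there is no reading.
- ctrl.camera_params(name): a dict with "intrinsics" (3x3 intrinsics, pixels), "distortion" ([k1, k2, p1, p2, k3] as OpenCV has them; the pictures are not rectified), "rvec" (rotation vector, rad) and "tvec" (3), from world to camera coordinates, as OpenCV has them. Camera axes: x right, y down, z forward; pixel columns grow to the right and rows downward; lengths in m; the calibration is good to about 2 mm. A picture is of the moment at which its call begins. camera_params takes no time and is no camera call.
- ctrl.close_job(): hands the job in; it is judged then, once.
The state is a dict: "time": time; "joint_positions": joint angles; "qd": joint speeds; "joint_torque": joint torques, N m; "position": TCP position; "tool_rot": TCP orientation; "ft_force": force on the tool from outside, world axes, zero at the start; "torque": the same for the moment, N m; "grip_width": opening from 0.0 (shut) to 1.0 (fully open); "grip_force": force on a finger pad.
Only numpy, scipy, OpenCV 4.12 (cv2) and the standard library are available. Lean on these libraries where they do the work, as an engineer would, in place of code of your own. Each camera call takes 0.05 s, during which the arm holds its last target. There are 200 camera calls.

TASK

Clear the baking tools off the marble board: nest the three round pastry cutters one inside another, rolled rims up, standing flat in their round tin, and lay the whisk flat in the wide bay and the bamboo spoon flat in the narrow bay of the white tray. Leave the ramekin and the amber jar standing where they are.

Things in the scene. Friction and masses are not known exactly. Their poses are not given: they have to be found in the camera images.
- cutter_small: The smallest of three plain round steel pastry cutters: an open ring (no top or bottom), 28 mm outside and 24 mm inside diameter, wall 2 mm, 40 mm tall, rolled rim at the top. It stands upright on the 16 mm thick marble board. Origin: centre of its lower edge, z up along its axis; yaw means nothing.
- cutter_medium: The middle of three plain round steel pastry cutters: an open ring (no top or bottom), 48 mm outside and 44 mm inside diameter, wall 2 mm, 40 mm tall, rolled rim at the top. It stands upright on the 16 mm thick marble board. Origin: centre of its lower edge, z up along its axis; yaw means nothing.
- cutter_large: The largest of three plain round steel pastry cutters: an open ring (no top or bottom), 68 mm outside and 64 mm inside diameter, wall 2 mm, 40 mm tall, rolled rim at the top. It stands upright on the 16 mm thick marble board. Origin: centre of its lower edge, z up along its axis; yaw means nothing.
- whisk: Steel balloon whisk, 200 mm long, lying on the board; does not roll. x axis: from handle to wire head. Origin: under mid-length, at the level it lies on. Straight 12 mm thick handle from x = -100 to -5 mm, its axis rising from 6 to 15 mm above the underside; wire head 42 mm wide and high, x = -5 to +95 mm. Balances at about x = -22 mm, where the handle's axis is 13 mm up.
- spoon: Bamboo spoon, 190 mm long, lying on the board, bowl open upwards. x axis: from handle to bowl. Origin: under mid-length, at the level it lies on. Handle 11 mm wide, 8 mm thick, from x = -95 to +55 mm, its mid-height rising from 4 to 10 mm above the underside; round bowl 42 mm wide, 12 mm high, centred at x = +74 mm. Balances at about x = +10 mm.
- tin: Shallow round metal tin base the cutters are kept in, open at the top, fixed, on the worktop to one side of the board: 104 mm outside, 100 mm inside diameter, 18 mm tall, floor 2 mm thick. Origin: centre of its underside. (Its deep closed lid stands by the far edge of the worktop and is not used.)
- tray: White plastic tray, fixed, on the worktop to one side of the board: 240 mm long (x axis), 168 mm wide (y axis), 24 mm tall, floor and walls 3 mm. Origin: centre of its underside. A divider as tall as the walls runs along x between two bays, 234 mm long inside: wide bay on the +y side, 93 mm wide, centred at y = +34.5 mm; narrow bay on the -y side, 66 mm wide, centred at y = -48 mm.
- ramekin: White fluted porcelain ramekin, 72 mm diameter, 38 mm tall, standing on the marble board; to be left alone. Origin: centre of its underside.
- jar: Small closed amber glass jar with a metal cap, 58 mm diameter, 68 mm tall, standing on the marble board; to be left alone. Origin: centre of its underside.

How it is judged:
At the end, for the whole second after the job is handed in: Cutters upright on the tin's floor (within 4 mm), nested (centres of neighbouring sizes within 12 mm, largest within 22 mm of the tin's centre). Whisk flat in the wide bay, spoon flat, bowl up, in the narrow bay (origin within 30 mm of the bay's centre and 6 mm of its floor). All at rest (z of cutter_small in the frame of tin between -0.002 and 0.006 m and angle between each of cutter_small, cutter_medium, cutter_large's own z axis and vertical below 0.1 rad and z of cutter_medium in the frame of tin between -0.002 and 0.006 m and z of cutter_large in the frame of tin between -0.002 and 0.006 m and horizontal distance between cutter_large and tin below 0.022 m and horizontal distance between cutter_medium and cutter_large below 0.012 m and horizontal distance between cutter_small and cutter_medium below 0.012 m and x of whisk in the frame of tray between -0.03 and 0.03 m and y of whisk in the frame of tray between 0.0025 and 0.0665 m and z of whisk in the frame of tray between -0.002 and 0.009 m and angle between each of whisk, spoon's own z axis and vertical below 0.15 rad and angle between the x axis of each of whisk, spoon and the x axis of tray, either way round below 0.4 rad and x of spoon in the frame of tray between -0.03 and 0.03 m and y of spoon in the frame of tray between -0.078 and -0.018 m and z of spoon in the frame of tray between -0.002 and 0.009 m and linear speed of each of cutter_small, cutter_medium, cutter_large, whisk, spoon below 0.02 m/s); the robot touches nothing.
It fails at once if the ramekin is shifted more than 25 mm or tipped over (distance of ramekin from where it was at the start of the episode above 0.025 m or angle between ramekin's own z axis and vertical above 0.4 rad).
It fails at once if the jar is shifted more than 25 mm or tipped over (distance of jar from where it was at the start of the episode above 0.025 m or angle between jar's own z axis and vertical above 0.4 rad).
It also fails if it takes over 120 s, if anything falls off the work surface, if the arm or the gripper's body presses on something with over 40 N, if the wrist force passes 120 N, or if a joint passes its speed limit or range.

## Working session

There is one attempt and no reset: what is moved stays moved. The work goes in short steps, Python scripts to look and compute and a tool call to move; the robot and the scene stay as the last step left them, time stands still between calls to the robot, and variables do not carry over. Pictures are saved under pics/ and viewed, at most 14 in all, crops included, and the job is handed in when it is done.

Besides the shell and the picture viewer there is one more tool, called after "Emit:" as name([rows], argument=value, ...), one row to a line, values as JSON. step_arm: Moves the arm, as the interface text tells. Its arguments: {"type":"object","properties":{"targets":{"type":"array"},"force":{"type":"number"}},"required":["targets"]}

```bash
mkdir -p pics; cat > h.py <<'E'
import numpy as np, cv2
from bench import ctrl
def snap(n,f):
    im,d=ctrl.get_image(n); cv2.imwrite(f'pics/{f}.png',im[:,:,::-1]); np.save(f'pics/{f}.npy',d); return im,d
def ray(n,uv):
    p=ctrl.camera_params(n); K=np.array(p['intrinsics']).reshape(3,3)
    x=cv2.undistortPoints(np.array(uv,float).reshape(-1,1,2),K,np.array(p['distortion'])).reshape(-1,2)
    R=cv2.Rodrigues(np.array(p['rvec'],float))[0]; t=np.array(p['tvec'],float).ravel()
    return np.c_[x,np.ones(len(x))]@R, -R.T@t
def atz(n,uv,z):
    r,c=ray(n,uv); return c+r*((z-c[2])/r[:,2])[:,None]
def atd(n,uv,d):
    r,c=ray(n,uv); return c+r*np.array([d[int(v),int(u)] for u,v in uv])[:,None]
def st():
    s=ctrl.get_state(); print({k:np.round(s[k],3).tolist() for k in s if k in('time','position','tool_rot','ft_force','grip_width','grip_force','joint_positions')})
E
python3 - <<'E'
from h import *
st(); print(ctrl.tcp_to_grasp)
for n in('top','scene'):
    im,d=snap(n,n+'0'); print(n,ray(n,[[256,192]]))
E
```

```text
{'time': 0.0, 'joint_positions': [-1.088, 0.322, -0.07, 1.452, 0.023, 1.371, -0.057], 'position': [0.293, 0.579, 0.221], 'tool_rot': [-0.729, -3.055, 0.003], 'ft_force': [-0.733, -0.554, 0.005], 'grip_force': 0.0, 'grip_width': 1.001}
-0.0187
top (array([[ 0.20868469, -0.00552676, -0.97805898]]), array([ 0.35571547, -0.01599726,  1.09498474]))
scene (array([[-0.44247535, -0.423352  , -0.79064979]]), array([1.06504512, 0.44870002, 0.91062754]))
```

```bash
python3 - <<'E'
import cv2
for n in('top0','scene0'):
    im=cv2.imread(f'pics/{n}.png'); cv2.imwrite(f'pics/{n}b.png',cv2.resize(im,(800,600),interpolation=cv2.INTER_CUBIC))
E
```

```text
(no output)
```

View pics/top0b.png

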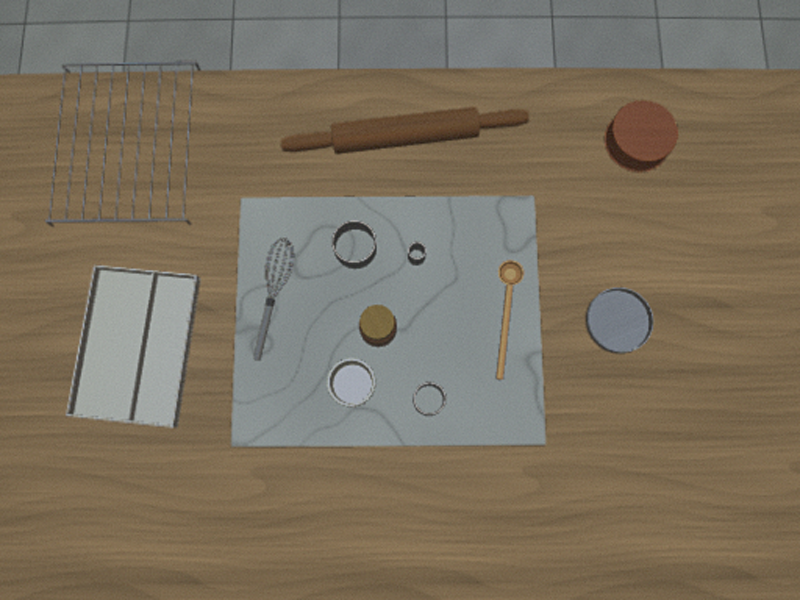

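View pics/scene0b.png

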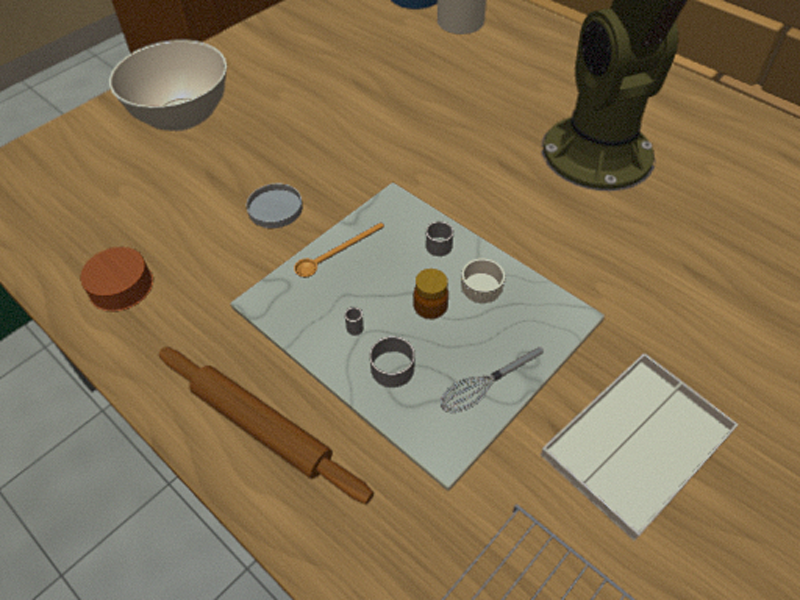

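The top view shows, in 800x600 pixels: tray (132,347), tin (619,320), whisk (260,358) to (285,240), spoon (500,378) to (511,272). The cutters are at (354,243) large, (429,399) medium and (417,254) small. The jar is at (378,322) and the ramekin at (351,383). The arm is out of view. Next I'll crop closer.

```bash
python3 - <<'E'
from h import *
im=cv2.imread('pics/top0.png')
cv2.imwrite('pics/c1.png',cv2.resize(im[122:290,145:355],None,fx=3.5,fy=3.5,interpolation=cv2.INTER_CUBIC))
a=cv2.resize(im[165:280,38:132],None,fx=4,fy=4,interpolation=cv2.INTER_CUBIC); b=cv2.resize(im[180:230,370:422],None,fx=7,fy=7,interpolation=cv2.INTER_CUBIC)
c=np.zeros((460,740,3),np.uint8); c[:,:376]=a; c[:350,376:]=b; cv2.imwrite('pics/c2.png',c)
d=np.load('pics/top0.npy'); s=.64
P={'tin':(619,320),'tray':(110,347),'jar':(378,320),'ram':(351,383),'board':(460,350),'table':(580,450)}
for k,v in P.items(): print(k,atd('top',[(v[0]*s,v[1]*s)],d).round(3))
p=ctrl.camera_params('top');print(np.round(p['distortion'],4),np.round(p['intrinsics'],1))
for n in('top','scene'):
    p=ctrl.camera_params(n);print(cv2.projectPoints(np.array([[.293,.579,.22]]),np.array(p['rvec']),np.array(p['tvec']),np.array(p['intrinsics']).reshape(3,3),np.array(p['distortion']))[0])
E
```

```text
tin [[ 0.555 -0.371  0.001]]
tray [[0.515 0.438 0.004]]
jar [[0.541 0.011 0.085]]
ram [[0.455 0.054 0.022]]
board [[ 0.505 -0.114  0.021]]
table [[ 0.352 -0.297  0.002]]
[-0.0459  0.      0.      0.      0.    ] [[448.3   0.  253.5]
 [  0.  448.3 197.5]
 [  0.    0.    1. ]]
[[[-52.98601015 319.75825586]]]
[[[574.09661913 211.43412296]]]
```

View pics/c1.png

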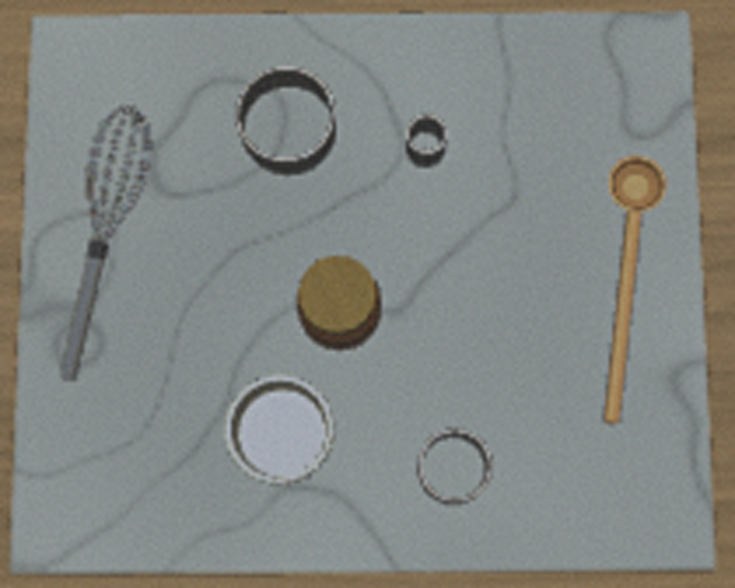

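View pics/c2.png

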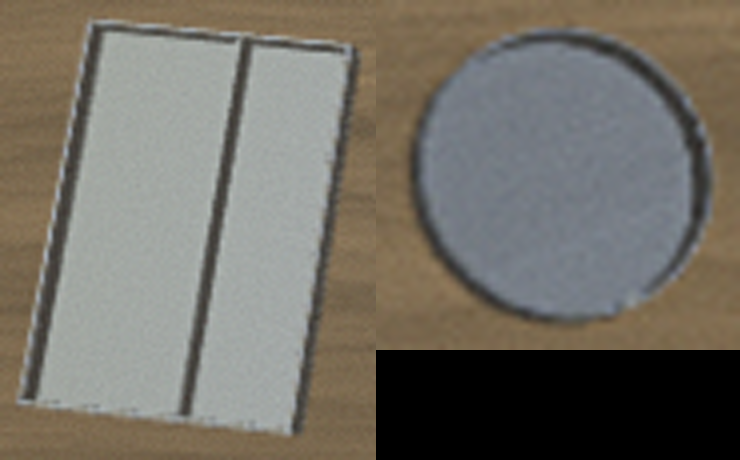

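The crop c1 shows these pixel positions:

| Item | Position in c1 |
|---|---|
| Large rim | centre (286,114) |
| Small rim | centre (426.5,134) |
| Medium rim | centre (454,467) |
| Whisk | (68,379) → (98,245) → (131,106) |
| Spoon | (612,423) → bowl (637,184) |

In c2 the tray corners are (90,21), (355,47), (296,433) and (19,402). The tin rim centre is (186,174) in its half.

```bash
cat > m.py <<'E'
from h import *
f=lambda uv,s,o: (np.array(uv,float)+.5)/s-.5+np.array(o)
A=lambda uv,z: atz('top',f([uv],3.5,(145,122)),z)[0]
print('rim diam L',A((236,114),.056)[1]-A((335,114),.056)[1],'M',A((417,467),.056)[1]-A((492,467),.056)[1])
for n,uv,z in [('L',(286,114),.056),('S',(426.5,134),.056),('M',(454,467),.056),('wh_end',(68,379),.022),('wh_j',(98,245),.031),('wh_head',(131,106),.037),('sp_end',(612,423),.02),('sp_bowl',(637,184),.026),('sp_tip',(639,157),.026),('ram',(280,430),.054),('jar',(338,294),.084)]: print(n,A(uv,z).round(4))
c=atz('top',f([(90,21),(355,47),(296,433),(19,402)],4,(38,165)),.024); print(c.round(3),'centre',c.mean(0).round(4),np.linalg.norm(np.diff(c,axis=0),axis=1).round(3))
x=(c[0]+c[1]-c[2]-c[3]); print('tray yaw',np.degrees(np.arctan2(x[1],x[0])))
print('tin',atz('top',f([(186,174),(37,174),(336,174)],7,(370,180)),.018).round(4))
E
python3 m.py
```

```text
rim diam L 0.06825494678453754 M 0.04942238633698365
L [0.671 0.049 0.056]
S [ 0.6561 -0.0476  0.056 ]
M [ 0.4285 -0.0633  0.056 ]
wh_end [0.4924 0.2002 0.022 ]
wh_j [0.5848 0.1806 0.031 ]
wh_head [0.6833 0.1593 0.037 ]
sp_end [ 0.4603 -0.1737  0.02  ]
sp_bowl [ 0.6276 -0.1961  0.026 ]
sp_tip [ 0.6472 -0.1983  0.026 ]
ram [0.4536 0.0517 0.054 ]
jar [0.5396 0.0124 0.084 ]
[[0.643 0.465 0.024]
 [0.626 0.298 0.024]
 [0.39  0.322 0.024]
 [0.408 0.49  0.024]] centre [0.5168 0.3937 0.024 ] [0.168 0.237 0.17 ]
tray yaw -5.884658492292743
tin [[ 0.5525 -0.3657  0.018 ]
 [ 0.5528 -0.3131  0.018 ]
 [ 0.5522 -0.4188  0.018 ]]
```

```bash
python3 - <<'E'
import cv2
im=cv2.imread('pics/scene0.png')
# 800-> 512 scale .64 ; region of board
cv2.imwrite('pics/c3.png',cv2.resize(im[110:310,145:385],None,fx=3,fy=3,interpolation=cv2.INTER_CUBIC))
E
```

```text
(no output)
```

View pics/c3.png

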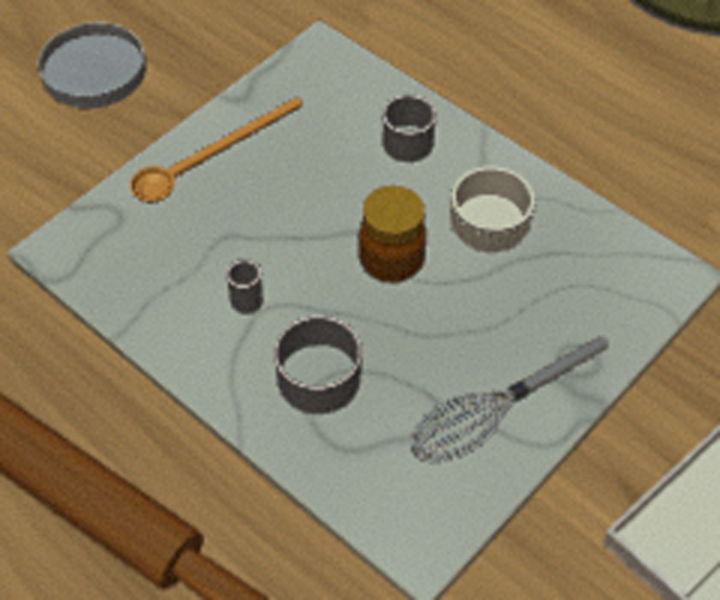

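The measured sizes agree with those given (rims 68 and 49 mm, whisk 195 mm, spoon 188 mm, tray 168x237 mm, tin 105 mm). The plan is whisk, then spoon, then cutters in the order small, medium over it, large over that. First I approach the whisk.

Emit:
step_arm([
  [1.82, -2.63, -0.8, 0, 0, 1, 0.6],
  [1.82, -2.63, -0.8, 0, 0, 1, 0.6],
  [1.82, -2.63, -0.8, 0, 0, 1, 0.6],
  [1.82, -2.63, -0.8, 0, 0, 1, 0.6],
  [1.82, -2.63, -0.8, 0, 0, 1, 0.6],
], force=15)

```text
time: 0.52
position: [0.3852, 0.4468, 0.1817]
tool_rot: [-0.594, -3.085, 0.001]
ft_force: [0.4, 1.0, 0.2]
grip_width: 0.704
grip_force: 0.0
```

Emit:
step_arm([
  [1.82, -2.63, -0.8, 0, 0, 1, 0.6],
  [1.82, -2.63, -0.8, 0, 0, 1, 0.6],
  [1.82, -2.63, -0.8, 0, 0, 1, 0.6],
  [1.82, -2.63, -0.8, 0, 0, 1, 0.6],
  [1.82, -2.63, -0.8, 0, 0, 1, 0.6],
])

```text
time: 0.93
position: [0.4761, 0.3153, 0.1419]
tool_rot: [-0.459, -3.108, 0.0]
ft_force: [0.6, -0.1, -1.0]
grip_width: 0.599
grip_force: 0.0
```

Emit:
step_arm([
  [1.82, -2.63, -0.8, 0, 0, 1, 0.6],
  [1.82, -2.63, -0.8, 0, 0, 1, 0.6],
  [1.82, -2.63, -0.8, 0, 0, 1, 0.6],
  [1.82, -2.63, -0.8, 0, 0, 1, 0.6],
  [1.82, -2.63, -0.8, 0, 0, 0.7, 0.6],
])

```text
time: 1.35
position: [0.567, 0.1839, 0.1018]
tool_rot: [-0.331, -3.124, 0.0]
ft_force: [0.9, 0.3, -0.2]
grip_width: 0.599
grip_force: 0.0
```

Emit:
step_arm([
  [0, 0, -2.0, 0, 0, 0, 0.6],
  [0, 0, -2.0, 0, 0, 0, 0.6],
  [0, 0, -2.0, 0, 0, 0, 0.6],
  [0, 0, -1.5, 0, 0, 0, 0.6],
  [0, 0, -0.7, 0, 0, 0, 0.6],
])

```text
time: 1.77
position: [0.5648, 0.1846, 0.0177]
tool_rot: [-0.332, -3.12, 0.003]
ft_force: [-0.4, 0.3, 0.5]
grip_width: 0.599
grip_force: 0.0
```

Emit:
step_arm([
  [0, 0, 0, 0, 0, 0, 0],
  [0, 0, 0, 0, 0, 0, 0],
  [0, 0, 0, 0, 0, 0, 0],
  [0, 0, 0, 0, 0, 0, 0],
  [0, 0, 0, 0, 0, 0, 0],
])

```text
time: 2.18
position: [0.5675, 0.1857, 0.0217]
tool_rot: [0.332, 3.122, 0.002]
ft_force: [0.5, -0.2, 0.1]
grip_width: 0.309
grip_force: 0.0
```

Emit:
step_arm([
  [0, 0, 0, 0, 0, 0, 0],
  [0, 0, 0, 0, 0, 0, 0],
  [0, 0, 0, 0, 0, 0, 0],
  [0, 0, 0, 0, 0, 0, 0],
  [0, 0, 0, 0, 0, 0, 0],
])

```text
time: 2.6
position: [0.5669, 0.1854, 0.021]
tool_rot: [0.333, 3.123, 0.001]
ft_force: [-0.7, 0.0, 4.0]
grip_width: 0.134
grip_force: 15.0
```

Emit:
step_arm([
  [0, 0, 0.5, 0, 0, 0, 0],
  [0, 0, 1.5, 0, 0, 0, 0],
  [0, 0, 2, 0, 0, 0, 0],
  [0, 0, 2, 0, 0, 0, 0],
  [0, 0, 1, 0, 0, 0, 0],
])

```text
time: 3.02
position: [0.5678, 0.1857, 0.0929]
tool_rot: [0.333, 3.121, 0.002]
ft_force: [1.3, -0.3, -1.1]
grip_width: 0.137
grip_force: 15.0
```

Emit:
step_arm([
  [-0.7, 2.4, 0, 0, 0, 0.6, 0],
  [-0.7, 2.5, 0, 0, 0, 0.6, 0],
  [-0.7, 2.5, 0, 0, 0, 0.6, 0],
  [-0.7, 2.5, 0, 0, 0, 0.6, 0],
  [-0.7, 2.5, 0, 0, 0, 0.6, 0],
])

```text
time: 3.43
position: [0.531, 0.3103, 0.0902]
tool_rot: [-0.25, -3.131, 0.0]
ft_force: [0.4, 0.8, -0.4]
grip_width: 0.136
grip_force: 15.0
```

Emit:
step_arm([
  [-0.7, 2.5, 0, 0, 0, 0.6, 0],
  [-0.7, 2.5, 0, 0, 0, 0.6, 0],
  [-0.7, 2.5, 0, 0, 0, 0.6, 0],
  [-0.7, 2.5, 0, 0, 0, 0.6, 0],
  [-0.6, 2.1, 0, 0, 0, 0.6, 0],
])

```text
time: 3.85
position: [0.4964, 0.4323, 0.09]
tool_rot: [-0.166, -3.136, -0.0]
ft_force: [0.4, 0.1, -0.2]
grip_width: 0.138
grip_force: 15.0
```

Emit:
step_arm([
  [0, 0, -1.5, 0, 0, 0, 0],
  [0, 0, -2, 0, 0, 0, 0],
  [0, 0, -2, 0, 0, 0, 0],
  [0, 0, -1.3, 0, 0, 0, 0],
  [0, 0, -0.5, 0, 0, 0, 0],
])

```text
time: 4.27
position: [0.4963, 0.4289, 0.0146]
tool_rot: [-0.169, -3.134, 0.006]
ft_force: [-0.1, 0.6, -1.6]
grip_width: 0.137
grip_force: 15.0
```

```bash
python3 - <<'E'
from h import *
snap('scene','s1');st()
im=cv2.imread('pics/s1.png'); cv2.imwrite('pics/s1b.png',cv2.resize(im[180:384,300:512],None,fx=2.8,fy=2.8))
E
```

```text
{'time': 4.317, 'joint_positions': [-0.789, 0.501, 0.046, 1.639, -0.026, 1.006, 0.729], 'position': [0.496, 0.429, 0.015], 'tool_rot': [-0.169, -3.134, 0.005], 'ft_force': [0.065, 0.446, -2.075], 'grip_force': 14.99, 'grip_width': 0.133}
```

View pics/s1b.png

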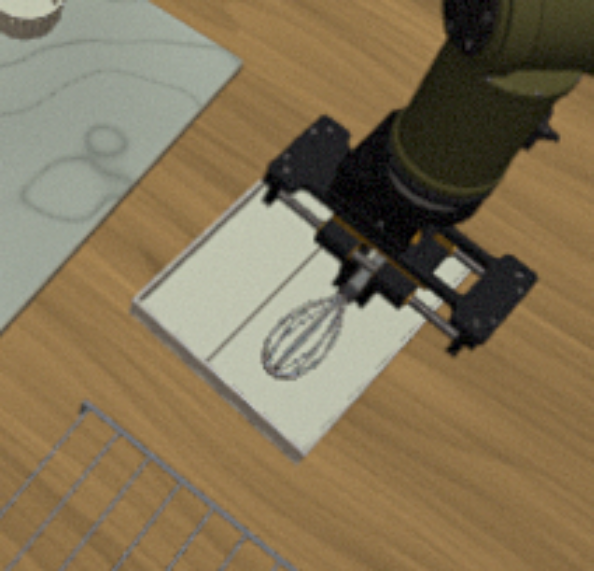

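The whisk hangs level over the wide bay, with its head at (303,340) in the crop. I lower and release.

Emit:
step_arm([
  [0, 0, -0.5, 0, 0, 0, 0],
  [0, 0, -0.3, 0, 0, 0, 0],
  [0, 0, 0, 0, 0, 0, 0],
  [0, 0, 0, 0, 0, 0, 0.4],
  [0, 0, 0, 0, 0, 0, 0.4],
])

```text
time: 4.73
position: [0.4983, 0.4309, 0.0106]
tool_rot: [0.169, 3.136, 0.002]
ft_force: [-0.5, -0.2, 0.5]
grip_width: 0.216
grip_force: 0.0
```

Emit:
step_arm([
  [0, 0, 0, 0, 0, 0, 0.4],
  [0, 0, 0, 0, 0, 0, 0.4],
  [0, 0, 0.5, 0, 0, 0, 0.4],
  [0, 0, 2, 0, 0, 0, 0.4],
  [0, 0, 3, 0, 0, 0, 0.4],
])

```text
time: 5.15
position: [0.4958, 0.4287, 0.0623]
tool_rot: [-0.168, -3.133, 0.007]
ft_force: [0.5, 0.1, -1.5]
grip_width: 0.394
grip_force: 0.0
```

Emit:
step_arm([
  [0, 0, 2.5, 0, 0, 0, 0.4],
  [0, 0, 2.5, 0, 0, 0, 0.4],
  [0, 0, 2, 0, 0, 0, 0.4],
  [0, 0, 2, 0, 0, 0, 0.4],
  [0, 0, 0, 0, 0, 0, 0.4],
])

```text
time: 5.57
position: [0.4998, 0.4323, 0.1605]
tool_rot: [0.169, 3.131, 0.01]
ft_force: [0.4, -0.2, 0.5]
grip_width: 0.402
grip_force: 0.0
```

Emit:
step_arm([
  [0.33, -3.1, 0, 0, 0, -0.3, 0.5],
  [0.33, -3.1, 0, 0, 0, -0.3, 0.5],
  [0.33, -3.1, 0, 0, 0, -0.3, 0.5],
  [0.33, -3.1, 0, 0, 0, -0.3, 0.5],
  [0.33, -3.1, 0, 0, 0, -0.2, 0.5],
])

```text
time: 5.98
position: [0.514, 0.2738, 0.1543]
tool_rot: [-0.207, -3.135, 0.0]
ft_force: [-0.2, 0.6, 0.4]
grip_width: 0.499
grip_force: 0.0
```

Emit:
step_arm([
  [0.33, -3.1, 0, 0, 0, 0, 0.5],
  [0.33, -3.1, 0, 0, 0, 0, 0.5],
  [0.33, -3.1, 0, 0, 0, 0, 0.5],
  [0.33, -3.1, 0, 0, 0, 0, 0.5],
  [0.33, -3.1, 0, 0, 0, 0, 0.5],
])

```text
time: 6.4
position: [0.5304, 0.1188, 0.1544]
tool_rot: [-0.207, -3.135, -0.0]
ft_force: [0.6, -1.0, 0.7]
grip_width: 0.501
grip_force: 0.0
```

Emit:
step_arm([
  [0.33, -3.1, 0, 0, 0, 0, 0.5],
  [0.33, -3.1, 0, 0, 0, 0, 0.5],
  [0.33, -3.1, 0, 0, 0, 0, 0.5],
  [0.33, -3.1, 0, 0, 0, 0, 0.5],
  [0.33, -3.1, 0, 0, 0, 0, 0.5],
])

```text
time: 6.82
position: [0.5469, -0.0361, 0.1545]
tool_rot: [0.207, 3.135, 0.0]
ft_force: [1.4, 0.1, -0.2]
grip_width: 0.501
grip_force: 0.0
```

Emit:
step_arm([
  [0.33, -3.1, 0, 0, 0, 0, 0.5],
  [0.33, -3.1, 0, 0, 0, 0, 0.5],
  [0.33, -3.1, 0, 0, 0, 0, 0.5],
  [0.33, -3.1, 0, 0, 0, 0, 0.5],
  [0.3, -2.8, 0, 0, 0, 0, 0.5],
])

```text
time: 7.23
position: [0.5631, -0.1887, 0.1544]
tool_rot: [0.208, 3.135, -0.0]
ft_force: [-0.2, 1.4, 0.0]
grip_width: 0.501
grip_force: 0.0
```

Emit:
step_arm([
  [0, 0, -2, 0, 0, 0, 0.5],
  [0, 0, -3, 0, 0, 0, 0.5],
  [0, 0, -2, 0, 0, 0, 0.5],
  [0, 0, -1, 0, 0, 0, 0.5],
  [0, 0, 0, 0, 0, 0, 0.5],
])

```text
time: 7.65
position: [0.5613, -0.1859, 0.0718]
tool_rot: [-0.207, -3.13, -0.001]
ft_force: [-0.4, 0.1, 0.6]
grip_width: 0.499
grip_force: 0.0
```

```bash
python3 - <<'E'
from h import *
snap('scene','s2');st()
a=cv2.imread('pics/s2.png'); cv2.imwrite('pics/s2b.png',cv2.resize(a,(768,576),interpolation=cv2.INTER_CUBIC))
E
```

```text
{'time': 7.7, 'joint_positions': [-0.088, 0.334, 0.431, 1.78, -0.157, 1.063, 1.838], 'position': [0.563, -0.186, 0.074], 'tool_rot': [-0.207, -3.133, -0.0], 'ft_force': [0.827, 0.312, 0.823], 'grip_force': 0.0, 'grip_width': 0.501}
```

View pics/s2b.png

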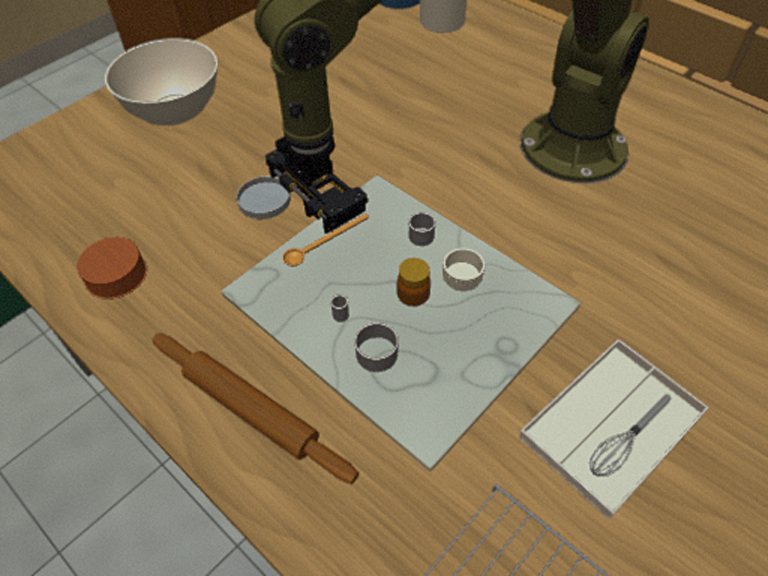

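The whisk lies in the wide bay at (630,435), and the gripper straddles the spoon handle at (340,225). I descend, grip and lift.

Emit:
step_arm([
  [0, 0, -1.5, 0, 0, 0, 0.5],
  [0, 0, -2, 0, 0, 0, 0.5],
  [0, 0, -1.3, 0, 0, 0, 0.5],
  [0, 0, -0.7, 0, 0, 0, 0.4],
  [0, 0, 0, 0, 0, 0, 0],
])

```text
time: 8.12
position: [0.5628, -0.1863, 0.0187]
tool_rot: [-0.207, -3.133, -0.001]
ft_force: [-0.6, -1.3, -0.3]
grip_width: 0.422
grip_force: 0.0
```

Emit:
step_arm([
  [0, 0, 0, 0, 0, 0, 0],
  [0, 0, 0, 0, 0, 0, 0],
  [0, 0, 0, 0, 0, 0, 0],
  [0, 0, 0, 0, 0, 0, 0],
  [0, 0, 0, 0, 0, 0, 0],
])

```text
time: 8.53
position: [0.5641, -0.1868, 0.0205]
tool_rot: [0.207, 3.133, -0.0]
ft_force: [-0.0, 0.7, 2.5]
grip_width: 0.12
grip_force: 15.0
```

Emit:
step_arm([
  [0, 0, 0, 0, 0, 0, 0],
  [0, 0, 0, 0, 0, 0, 0],
  [0, 0, 0, 0, 0, 0, 0],
  [0, 0, 0.5, 0, 0, 0, 0],
  [0, 0, 1.5, 0, 0, 0, 0],
])

```text
time: 8.95
position: [0.5612, -0.1859, 0.0375]
tool_rot: [-0.207, -3.13, -0.001]
ft_force: [-0.7, 1.1, -0.6]
grip_width: 0.123
grip_force: 15.0
```

Emit:
step_arm([
  [0, 0, 2.5, 0, 0, 0, 0],
  [0, 0, 2.5, 0, 0, 0, 0],
  [0, 0, 2.5, 0, 0, 0, 0],
  [0, 0, 2.5, 0, 0, 0, 0],
  [0, 0, 1.5, 0, 0, 0, 0],
])

```text
time: 9.37
position: [0.5641, -0.1871, 0.1573]
tool_rot: [0.207, 3.132, -0.0]
ft_force: [0.4, -0.2, 0.2]
grip_width: 0.126
grip_force: 15.0
```

Emit:
step_arm([
  [-0.21, 2.66, 0, 0, 0, 0.3, 0],
  [-0.21, 2.66, 0, 0, 0, 0.3, 0],
  [-0.21, 2.66, 0, 0, 0, 0.3, 0],
  [-0.21, 2.66, 0, 0, 0, 0.3, 0],
  [-0.21, 2.66, 0, 0, 0, 0.2, 0],
])

```text
time: 9.78
position: [0.5522, -0.0525, 0.1544]
tool_rot: [-0.169, -3.136, -0.0]
ft_force: [0.2, -0.3, 0.5]
grip_width: 0.122
grip_force: 15.0
```

Emit:
step_arm([
  [-0.21, 2.66, 0, 0, 0, 0, 0],
  [-0.21, 2.66, 0, 0, 0, 0, 0],
  [-0.21, 2.66, 0, 0, 0, 0, 0],
  [-0.21, 2.66, 0, 0, 0, 0, 0],
  [-0.21, 2.66, 0, 0, 0, 0, 0],
])

```text
time: 10.2
position: [0.5417, 0.0804, 0.1543]
tool_rot: [-0.169, -3.136, 0.0]
ft_force: [0.6, -0.6, 0.2]
grip_width: 0.122
grip_force: 15.0
```

Emit:
step_arm([
  [-0.21, 2.66, 0, 0, 0, 0, 0],
  [-0.21, 2.66, 0, 0, 0, 0, 0],
  [-0.21, 2.66, 0, 0, 0, 0, 0],
  [-0.21, 2.66, 0, 0, 0, 0, 0],
  [-0.21, 2.66, 0, 0, 0, 0, 0],
])

```text
time: 10.62
position: [0.5313, 0.2134, 0.1543]
tool_rot: [-0.169, -3.136, 0.001]
ft_force: [0.7, 0.5, -0.1]
grip_width: 0.126
grip_force: 15.0
```

Emit:
step_arm([
  [-0.21, 2.66, 0, 0, 0, 0, 0],
  [-0.21, 2.66, 0, 0, 0, 0, 0],
  [-0.21, 2.66, 0, 0, 0, 0, 0],
  [-0.21, 2.66, 0, 0, 0, 0, 0],
  [-0.21, 2.66, 0, 0, 0, 0, 0],
])

```text
time: 11.03
position: [0.5208, 0.3462, 0.1542]
tool_rot: [-0.169, -3.136, 0.001]
ft_force: [1.2, 0.3, -0.5]
grip_width: 0.121
grip_force: 15.0
```

Emit:
step_arm([
  [0, 0, -1.5, 0, 0, 0, 0],
  [0, 0, -3, 0, 0, 0, 0],
  [0, 0, -3, 0, 0, 0, 0],
  [0, 0, -2, 0, 0, 0, 0],
  [0, 0, -1, 0, 0, 0, 0],
])

```text
time: 11.45
position: [0.5191, 0.3437, 0.0457]
tool_rot: [-0.168, -3.132, 0.007]
ft_force: [-0.9, -0.6, -1.0]
grip_width: 0.122
grip_force: 15.0
```

```bash
python3 - <<'E'
from h import *
snap('scene','s3');st()
im=cv2.imread('pics/s3.png'); cv2.imwrite('pics/s3b.png',cv2.resize(im[180:384,300:512],None,fx=2.8,fy=2.8))
E
```

```text
{'time': 11.5, 'joint_positions': [-0.706, 0.407, 0.096, 1.71, -0.044, 1.034, 0.868], 'position': [0.519, 0.344, 0.045], 'tool_rot': [-0.169, -3.132, 0.007], 'ft_force': [-0.383, -0.384, -1.544], 'grip_force': 14.999, 'grip_width': 0.126}
```

View pics/s3b.png

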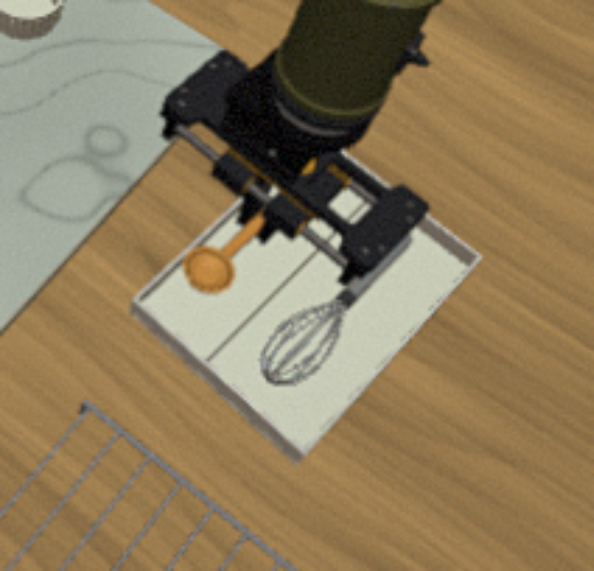

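The spoon is held level above the narrow bay with its bowl at (208,270) in the crop, and the whisk lies in its bay. I lower it, release and retreat.

Emit:
step_arm([
  [0, 0, -1, 0, 0, 0, 0],
  [0, 0, -1.5, 0, 0, 0, 0],
  [0, 0, -1, 0, 0, 0, 0],
  [0, 0, -0.6, 0, 0, 0, 0],
  [0, 0, 0, 0, 0, 0, 0],
])

```text
time: 11.92
position: [0.5215, 0.3454, 0.0082]
tool_rot: [-0.169, -3.137, -0.0]
ft_force: [-0.3, 0.5, -0.8]
grip_width: 0.125
grip_force: 15.0
```

Emit:
step_arm([
  [0, 0, 0, 0, 0, 0, 0],
  [0, 0, 0, 0, 0, 0, 0.25],
  [0, 0, 0, 0, 0, 0, 0.25],
  [0, 0, 0, 0, 0, 0, 0.25],
  [0, 0, 0, 0, 0, 0, 0.25],
])

```text
time: 12.33
position: [0.5216, 0.3456, 0.0091]
tool_rot: [0.169, 3.136, 0.001]
ft_force: [-0.4, -0.3, -0.7]
grip_width: 0.239
grip_force: 0.0
```

Emit:
step_arm([
  [0, 0, 0.5, 0, 0, 0, 0.25],
  [0, 0, 2, 0, 0, 0, 0.25],
  [0, 0, 3, 0, 0, 0, 0.25],
  [0, 0, 3, 0, 0, 0, 0.4],
  [0, 0, 3, 0, 0, 0, 0.5],
])

```text
time: 12.75
position: [0.5212, 0.3452, 0.1251]
tool_rot: [-0.169, -3.137, 0.0]
ft_force: [1.1, 0.3, 0.2]
grip_width: 0.334
grip_force: 0.0
```

Emit:
step_arm([
  [0, 0, 2, 0, 0, 0, 0.5],
  [0, 0, 1, 0, 0, 0, 0.5],
  [0, 0, 0, 0, 0, 0, 0.5],
  [0, 0, 0, 0, 0, 0, 0.5],
  [0, 0, 0, 0, 0, 0, 0.5],
])

```text
time: 13.17
position: [0.5204, 0.3447, 0.1516]
tool_rot: [-0.169, -3.135, 0.003]
ft_force: [-0.4, -0.6, -0.5]
grip_width: 0.497
grip_force: 0.0
```

Emit:
step_arm([
  [0.9, -2.62, 0, 0, 0, -2.6, 0.5],
  [0.9, -2.62, 0, 0, 0, -2.6, 0.5],
  [0.9, -2.62, 0, 0, 0, -2.6, 0.5],
  [0.9, -2.62, 0, 0, 0, -2.6, 0.5],
  [0.9, -2.62, 0, 0, 0, -2.6, 0.5],
])

```text
time: 13.58
position: [0.5655, 0.2127, 0.1513]
tool_rot: [-0.526, -3.094, 0.003]
ft_force: [-0.4, -0.9, 0.0]
grip_width: 0.5
grip_force: 0.0
```

Emit:
step_arm([
  [0.9, -2.62, 0, 0, 0, -2.6, 0.5],
  [0.9, -2.62, 0, 0, 0, -2.6, 0.5],
  [0.9, -2.62, 0, 0, 0, -2.6, 0.5],
  [0.9, -2.62, 0, 0, 0, -2.6, 0.5],
  [0.9, -2.62, 0, 0, 0, -2.6, 0.5],
])

```text
time: 14.0
position: [0.6105, 0.0819, 0.1513]
tool_rot: [-0.873, -3.015, 0.003]
ft_force: [0.6, -0.1, 0.8]
grip_width: 0.502
grip_force: 0.0
```

Emit:
step_arm([
  [0.9, -2.62, 0, 0, 0, -2.6, 0.5],
  [0.9, -2.62, 0, 0, 0, -2.6, 0.5],
  [0.9, -2.62, 0, 0, 0, -2.6, 0.5],
  [0.9, -2.62, 0, 0, 0, -2.6, 0.5],
  [0.9, -2.62, 0, 0, 0, -2.6, 0.5],
])

```text
time: 14.42
position: [0.6555, -0.0488, 0.1512]
tool_rot: [-1.208, -2.896, 0.003]
ft_force: [1.1, 0.0, -0.3]
grip_width: 0.497
grip_force: 0.0
```

Emit:
step_arm([
  [0, 0, -1.5, 0, 0, 0, 0.5],
  [0, 0, -3, 0, 0, 0, 0.5],
  [0, 0, -1.5, 0, 0, 0, 0.5],
  [0, 0, 0, 0, 0, 0, 0.5],
  [0, 0, 0, 0, 0, 0, 0.5],
])

```text
time: 14.83
position: [0.6547, -0.0476, 0.0911]
tool_rot: [-1.205, -2.897, 0.003]
ft_force: [0.5, 0.4, 0.8]
grip_width: 0.5
grip_force: 0.0
```

```bash
python3 - <<'E'
from h import *
snap('scene','s4');st()
a=cv2.imread('pics/s4.png'); cv2.imwrite('pics/s4b.png',cv2.resize(a,(768,576),interpolation=cv2.INTER_CUBIC))
E
```

```text
{'time': 14.883, 'joint_positions': [-0.268, 0.441, 0.387, 1.593, -0.177, 1.145, 0.943], 'position': [0.656, -0.048, 0.093], 'tool_rot': [-1.206, -2.9, 0.001], 'ft_force': [0.343, 0.406, -0.67], 'grip_force': 0.0, 'grip_width': 0.5}
```

View pics/s4b.png

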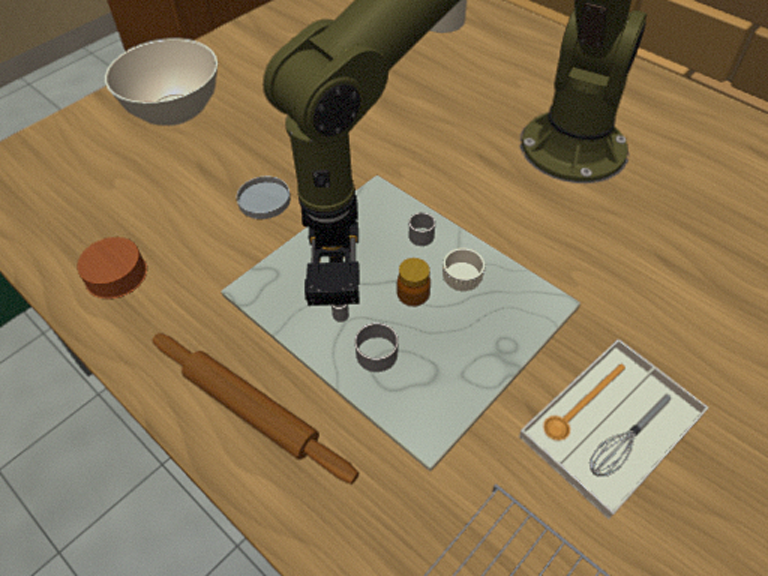

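Both tools lie in their bays, spoon at (585,400) and whisk at (630,435). The gripper is above the small cutter at (340,308), so I grasp it.

Emit:
step_arm([
  [0, 0, -1.5, 0, 0, 0, 0.5],
  [0, 0, -2, 0, 0, 0, 0.5],
  [0, 0, -1.5, 0, 0, 0, 0.5],
  [0, 0, -0.7, 0, 0, 0, 0.5],
  [0, 0, 0, 0, 0, 0, 0.5],
])

```text
time: 15.3
position: [0.6559, -0.0474, 0.0358]
tool_rot: [-1.205, -2.9, 0.001]
ft_force: [-0.5, 0.6, -0.4]
grip_width: 0.5
grip_force: 0.0
```

Emit:
step_arm([
  [0, 0, 0, 0, 0, 0, 0],
  [0, 0, 0, 0, 0, 0, 0],
  [0, 0, 0, 0, 0, 0, 0],
  [0, 0, 0, 0, 0, 0, 0],
  [0, 0, 0, 0, 0, 0, 0],
])

```text
time: 15.72
position: [0.6574, -0.0477, 0.0379]
tool_rot: [1.205, 2.899, 0.001]
ft_force: [0.5, 0.1, 3.4]
grip_width: 0.308
grip_force: 15.0
```

Emit:
step_arm([
  [0, 0, 0.5, 0, 0, 0, 0],
  [0, 0, 1.5, 0, 0, 0, 0],
  [0, 0, 2, 0, 0, 0, 0],
  [0, 0, 2, 0, 0, 0, 0],
  [0, 0, 1, 0, 0, 0, 0],
])

```text
time: 16.13
position: [0.6575, -0.0479, 0.1094]
tool_rot: [1.205, 2.898, 0.002]
ft_force: [0.8, -0.2, -0.4]
grip_width: 0.305
grip_force: 15.0
```

Emit:
step_arm([
  [-1.03, -3.18, 0, 0, 0, -2, 0],
  [-1.03, -3.18, 0, 0, 0, -2, 0],
  [-1.03, -3.18, 0, 0, 0, -2, 0],
  [-1.03, -3.18, 0, 0, 0, -2, 0],
  [-1.03, -3.18, 0, 0, 0, -2, 0],
])

```text
time: 16.55
position: [0.604, -0.2078, 0.1065]
tool_rot: [-1.456, -2.783, -0.0]
ft_force: [0.5, -0.0, -0.5]
grip_width: 0.307
grip_force: 15.0
```

Emit:
step_arm([
  [-1.03, -3.18, 0, 0, 0, -2, 0],
  [-1.03, -3.18, 0, 0, 0, -2, 0],
  [-1.03, -3.18, 0, 0, 0, -2, 0],
  [-1.03, -3.18, 0, 0, 0, -2, 0],
  [-1.03, -3.18, 0, 0, 0, -2, 0],
])

```text
time: 16.97
position: [0.5526, -0.3668, 0.1064]
tool_rot: [-1.694, -2.646, -0.0]
ft_force: [0.2, 0.3, -0.7]
grip_width: 0.305
grip_force: 15.0
```

Emit:
step_arm([
  [0, 0, -1.5, 0, 0, 0, 0],
  [0, 0, -2, 0, 0, 0, 0],
  [0, 0, -1, 0, 0, 0, 0],
  [0, 0, 0, 0, 0, 0, 0],
  [0, 0, 0, 0, 0, 0, 0],
])

```text
time: 17.38
position: [0.5533, -0.3646, 0.061]
tool_rot: [-1.689, -2.647, -0.0]
ft_force: [-0.3, -0.1, -0.4]
grip_width: 0.308
grip_force: 15.0
```

```bash
python3 - <<'E'
from h import *
snap('scene','s5');st()
im=cv2.imread('pics/s5.png'); cv2.imwrite('pics/s5b.png',cv2.resize(im[60:230,100:300],None,fx=3,fy=3,interpolation=cv2.INTER_CUBIC))
E
```

```text
{'time': 17.433, 'joint_positions': [0.13, 0.508, 0.544, 1.608, -0.286, 1.105, 1.182], 'position': [0.554, -0.365, 0.062], 'tool_rot': [1.69, 2.648, 0.0], 'ft_force': [-0.72, 0.049, 0.455], 'grip_force': 15.0, 'grip_width': 0.305}
```

View pics/s5b.png

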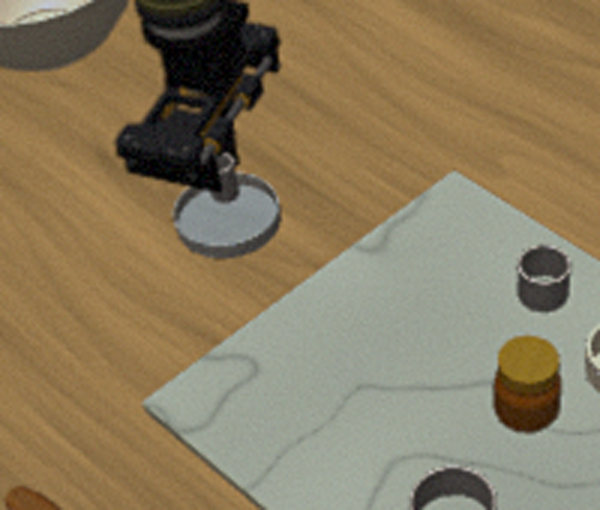

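The small cutter is held upright over the tin, its lower edge near (225,200) in the crop. I lower it in and release.

Emit:
step_arm([
  [0, 0, -1, 0, 0, 0, 0],
  [0, 0, -1.5, 0, 0, 0, 0],
  [0, 0, -0.8, 0, 0, 0, 0],
  [0, 0, -0.4, 0, 0, 0, 0],
  [0, 0, -0.1, 0, 0, 0, 0],
])

```text
time: 17.85
position: [0.5529, -0.3649, 0.0233]
tool_rot: [-1.69, -2.646, -0.001]
ft_force: [-4.0, 3.7, 9.4]
grip_width: 0.309
grip_force: 15.0
```

Emit:
step_arm([
  [0, 0, 0, 0, 0, 0, 0],
  [0, 0, 0, 0, 0, 0, 0],
  [0, 0, 0, 0, 0, 0, 0.5],
  [0, 0, 0, 0, 0, 0, 0.5],
  [0, 0, 0, 0, 0, 0, 0.5],
])

```text
time: 18.27
position: [0.5534, -0.3657, 0.0233]
tool_rot: [1.692, 2.647, -0.0]
ft_force: [-0.3, 0.1, 0.0]
grip_width: 0.442
grip_force: 0.0
```

Emit:
step_arm([
  [0, 0, 0, 0, 0, 0, 0.5],
  [0, 0, 1, 0, 0, 0, 0.5],
  [0, 0, 2.5, 0, 0, 0, 0.6],
  [0, 0, 3, 0, 0, 0, 0.75],
  [0, 0, 3, 0, 0, 0, 0.75],
])

```text
time: 18.68
position: [0.5529, -0.3655, 0.1198]
tool_rot: [-1.692, -2.646, 0.0]
ft_force: [1.0, 0.3, 0.8]
grip_width: 0.648
grip_force: 0.0
```

Emit:
step_arm([
  [-1.25, 3.02, 0, 0, 0, 2, 0.75],
  [-1.25, 3.02, 0, 0, 0, 2, 0.75],
  [-1.25, 3.02, 0, 0, 0, 2, 0.75],
  [-1.25, 3.02, 0, 0, 0, 2, 0.75],
  [-1.25, 3.02, 0, 0, 0, 2, 0.75],
])

```text
time: 19.1
position: [0.4904, -0.2136, 0.1194]
tool_rot: [1.452, 2.784, 0.001]
ft_force: [0.6, 0.1, -0.3]
grip_width: 0.745
grip_force: 0.0
```

Emit:
step_arm([
  [-1.24, 3.02, 0, 0, 0, 2, 0.75],
  [-1.24, 3.02, 0, 0, 0, 2, 0.75],
  [-1.24, 3.02, 0, 0, 0, 2, 0.75],
  [-1.24, 3.02, 0, 0, 0, 2, 0.75],
  [-1.24, 3.02, 0, 0, 0, 2, 0.75],
])

```text
time: 19.52
position: [0.4284, -0.0625, 0.1195]
tool_rot: [1.204, 2.9, 0.001]
ft_force: [1.0, -0.8, 0.0]
grip_width: 0.75
grip_force: 0.0
```

Emit:
step_arm([
  [0, 0, -1, 0, 0, 0, 0.75],
  [0, 0, -1.5, 0, 0, 0, 0.75],
  [0, 0, 0, 0, 0, 0, 0.75],
  [0, 0, 0, 0, 0, 0, 0.75],
  [0, 0, 0, 0, 0, 0, 0.75],
])

```text
time: 19.93
position: [0.4294, -0.0643, 0.0943]
tool_rot: [1.208, 2.899, 0.0]
ft_force: [0.1, -0.3, 1.0]
grip_width: 0.75
grip_force: 0.0
```

```bash
python3 - <<'E'
from h import *
snap('scene','s6');st()
im=cv2.imread('pics/s6.png'); cv2.imwrite('pics/s6b.png',cv2.resize(im[60:260,130:350],None,fx=3,fy=3,interpolation=cv2.INTER_CUBIC))
E
```

```text
{'time': 19.983, 'joint_positions': [-0.287, -0.043, 0.37, 2.128, 0.018, 1.053, 0.855], 'position': [0.43, -0.064, 0.094], 'tool_rot': [1.208, 2.899, 0.001], 'ft_force': [-0.806, 0.987, -0.457], 'grip_force': 0.0, 'grip_width': 0.75}
```

View pics/s6b.png

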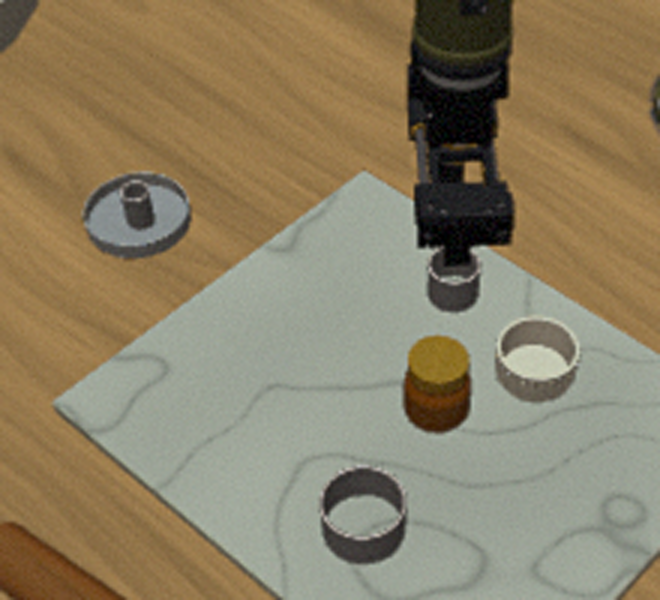

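The small cutter stands in the tin with its rim at (135,189), and the medium's rim (454,264) lies under the gripper. I grasp the medium and measure the small from its rim in the picture.

Emit:
step_arm([
  [0, 0, -1.5, 0, 0, 0, 0.75],
  [0, 0, -2, 0, 0, 0, 0.75],
  [0, 0, -1.5, 0, 0, 0, 0.75],
  [0, 0, -0.7, 0, 0, 0, 0.75],
  [0, 0, 0, 0, 0, 0, 0.75],
])

```text
time: 20.4
position: [0.4281, -0.064, 0.0357]
tool_rot: [-1.207, -2.898, 0.002]
ft_force: [-0.7, 0.9, -0.7]
grip_width: 0.748
grip_force: 0.0
```

Emit:
step_arm([
  [0, 0, 0, 0, 0, 0, 0.3],
  [0, 0, 0, 0, 0, 0, 0.3],
  [0, 0, 0, 0, 0, 0, 0.3],
  [0, 0, 0, 0, 0, 0, 0.3],
  [0, 0, 0, 0, 0, 0, 0.3],
])

```text
time: 20.82
position: [0.4298, -0.0636, 0.0375]
tool_rot: [1.206, 2.899, 0.001]
ft_force: [-0.5, 0.4, 3.0]
grip_width: 0.539
grip_force: 15.0
```

Emit:
step_arm([
  [0, 0, 0.5, 0, 0, 0, 0.3],
  [0, 0, 1.5, 0, 0, 0, 0.3],
  [0, 0, 2, 0, 0, 0, 0.3],
  [0, 0, 2.5, 0, 0, 0, 0.3],
  [0, 0, 2.5, 0, 0, 0, 0.3],
])

```text
time: 21.23
position: [0.4282, -0.0637, 0.1275]
tool_rot: [-1.206, -2.9, 0.001]
ft_force: [0.6, -0.1, 0.4]
grip_width: 0.542
grip_force: 15.0
```

```bash
python3 - <<'E'
from h import *
f=lambda uv: (np.array([uv],float)+.5)/3-.5+np.array((130,60))
for n,uv,z in(('S',(135,189),.042),('tin L',(83.5,212),.018),('tin R',(190,210),.018),('tinC',(137,209),.018),('L',(363,501),.056)): print(n,atz('scene',f(uv),z).round(4))
snap('top','t1')
E
```

```text
S [[ 0.55   -0.3651  0.042 ]]
tin L [[ 0.5911 -0.4005  0.018 ]]
tin R [[ 0.5192 -0.3243  0.018 ]]
tinC [[ 0.5531 -0.3643  0.018 ]]
L [[0.6708 0.0516 0.056 ]]
```

Emit:
step_arm([
  [1.23, -3.02, 0, 0, 0, -2, 0.3],
  [1.23, -3.02, 0, 0, 0, -2, 0.3],
  [1.23, -3.02, 0, 0, 0, -2, 0.3],
  [1.23, -3.02, 0, 0, 0, -2, 0.3],
  [1.23, -3.02, 0, 0, 0, -2, 0.3],
])

```text
time: 21.7
position: [0.4908, -0.2159, 0.1269]
tool_rot: [1.456, 2.783, 0.001]
ft_force: [-0.0, 0.7, -0.3]
grip_width: 0.543
grip_force: 15.0
```

Emit:
step_arm([
  [1.24, -3.02, 0, 0, 0, -2, 0.3],
  [1.24, -3.02, 0, 0, 0, -2, 0.3],
  [1.24, -3.02, 0, 0, 0, -2, 0.3],
  [1.24, -3.02, 0, 0, 0, -2, 0.3],
  [1.24, -3.02, 0, 0, 0, -2, 0.3],
])

```text
time: 22.12
position: [0.553, -0.3667, 0.1264]
tool_rot: [-1.693, -2.646, -0.0]
ft_force: [0.5, -0.2, -0.7]
grip_width: 0.538
grip_force: 15.0
```

Emit:
step_arm([
  [0, 0, -1.5, 0, 0, 0, 0.3],
  [0, 0, -2, 0, 0, 0, 0.3],
  [0, 0, -1.5, 0, 0, 0, 0.3],
  [0, 0, 0, 0, 0, 0, 0.3],
  [0, 0, 0, 0, 0, 0, 0.3],
])

```text
time: 22.53
position: [0.5519, -0.3651, 0.0758]
tool_rot: [-1.69, -2.646, 0.0]
ft_force: [-0.0, 0.3, 0.2]
grip_width: 0.535
grip_force: 15.0
```

Emit:
step_arm([
  [0, 0, -1, 0, 0, 0, 0.3],
  [0, 0, -1, 0, 0, 0, 0.3],
  [0, 0, -1, 0, 0, 0, 0.3],
  [0, 0, 0, 0, 0, 0, 0.3],
  [0, 0, 0, 0, 0, 0, 0.3],
])

```text
time: 22.95
position: [0.5519, -0.3651, 0.0457]
tool_rot: [-1.691, -2.646, 0.0]
ft_force: [0.5, -1.1, 0.3]
grip_width: 0.538
grip_force: 15.0
```

No contact force, and the medium's lower edge is already below the small's rim. I lower it the rest, release and retreat.

Emit:
step_arm([
  [0, 0, -1, 0, 0, 0, 0.3],
  [0, 0, -0.8, 0, 0, 0, 0.3],
  [0, 0, -0.4, 0, 0, 0, 0.3],
  [0, 0, -0.1, 0, 0, 0, 0.3],
  [0, 0, 0, 0, 0, 0, 0.3],
])

```text
time: 23.37
position: [0.5523, -0.3656, 0.0233]
tool_rot: [-1.692, -2.647, 0.0]
ft_force: [-0.7, -0.1, -0.5]
grip_width: 0.537
grip_force: 15.0
```

Emit:
step_arm([
  [0, 0, 0, 0, 0, 0, 0.3],
  [0, 0, 0, 0, 0, 0, 0.75],
  [0, 0, 0, 0, 0, 0, 0.75],
  [0, 0, 0, 0, 0, 0, 0.75],
  [0, 0, 0, 0, 0, 0, 0.75],
])

```text
time: 23.78
position: [0.5525, -0.3656, 0.0236]
tool_rot: [1.692, 2.647, 0.0]
ft_force: [0.7, 0.7, 0.2]
grip_width: 0.718
grip_force: 0.0
```

Emit:
step_arm([
  [0, 0, 1, 0, 0, 0, 0.75],
  [0, 0, 2.5, 0, 0, 0, 1],
  [0, 0, 3, 0, 0, 0, 1],
  [0, 0, 3, 0, 0, 0, 1],
  [0, 0, 0, 0, 0, 0, 1],
])

```text
time: 24.2
position: [0.5556, -0.3685, 0.1265]
tool_rot: [1.686, 2.637, 0.001]
ft_force: [0.7, -0.9, 0.7]
grip_width: 0.955
grip_force: 0.0
```

Emit:
step_arm([
  [0.8, 2.77, 0, 0, 0, 1.3, 1],
  [0.8, 2.77, 0, 0, 0, 1.3, 1],
  [0.8, 2.77, 0, 0, 0, 1.3, 1],
  [0.8, 2.77, 0, 0, 0, 1.3, 1],
  [0.8, 2.77, 0, 0, 0, 1.3, 1],
])

```text
time: 24.62
position: [0.5928, -0.226, 0.1195]
tool_rot: [1.537, 2.739, 0.001]
ft_force: [0.4, 0.3, 0.1]
grip_width: 1.0
grip_force: 0.0
```

Emit:
step_arm([
  [0.8, 2.77, 0, 0, 0, 1.3, 1],
  [0.8, 2.77, 0, 0, 0, 1.3, 1],
  [0.8, 2.77, 0, 0, 0, 1.3, 1],
  [0.8, 2.77, 0, 0, 0, 1.3, 1],
  [0.8, 2.77, 0, 0, 0, 1.3, 1],
])

```text
time: 25.03
position: [0.6329, -0.0874, 0.1195]
tool_rot: [1.379, 2.821, 0.001]
ft_force: [0.4, 0.0, 0.9]
grip_width: 0.998
grip_force: 0.0
```

Emit:
step_arm([
  [0.8, 2.77, 0, 0, 0, 1.3, 1],
  [0.8, 2.77, 0, 0, 0, 1.3, 1],
  [0.8, 2.77, 0, 0, 0, 1.3, 1],
  [0.8, 2.77, 0, 0, 0, 1.3, 1],
  [0.7, 2.77, 0, 0, 0, 1.3, 1],
])

```text
time: 25.45
position: [0.672, 0.0511, 0.1194]
tool_rot: [1.217, 2.895, 0.001]
ft_force: [0.3, -1.0, -0.4]
grip_width: 1.002
grip_force: 0.0
```

Emit:
step_arm([
  [0, 0, -1, 0, 0, 0, 1],
  [0, 0, -1.5, 0, 0, 0, 1],
  [0, 0, 0, 0, 0, 0, 1],
  [0, 0, 0, 0, 0, 0, 1],
  [0, 0, 0, 0, 0, 0, 1],
])

```text
time: 25.87
position: [0.6717, 0.049, 0.0945]
tool_rot: [1.22, 2.894, 0.0]
ft_force: [0.7, -0.1, 0.5]
grip_width: 1.0
grip_force: 0.0
```

```bash
python3 - <<'E'
from h import *
snap('scene','s7');st()
im=cv2.imread('pics/s7.png'); cv2.imwrite('pics/s7b.png',cv2.resize(im[60:260,130:350],None,fx=3,fy=3,interpolation=cv2.INTER_CUBIC))
E
```

```text
{'time': 25.917, 'joint_positions': [-0.409, 0.47, 0.393, 1.55, -0.19, 1.158, 0.794], 'position': [0.672, 0.049, 0.095], 'tool_rot': [1.22, 2.893, 0.001], 'ft_force': [0.973, -0.711, 0.292], 'grip_force': 0.0, 'grip_width': 1.002}
```

View pics/s7b.png

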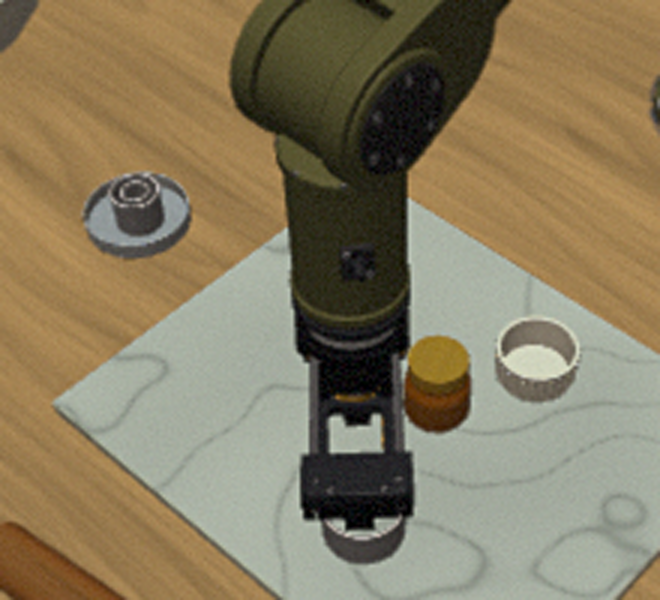

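Medium and small are nested in the tin at (135,190), and the gripper is centred over the large cutter at (363,505). I grasp it.

Emit:
step_arm([
  [0, 0, -1.5, 0, 0, 0, 1],
  [0, 0, -2, 0, 0, 0, 1],
  [0, 0, -1.5, 0, 0, 0, 1],
  [0, 0, -0.7, 0, 0, 0, 1],
  [0, 0, 0, 0, 0, 0, 1],
])

```text
time: 26.33
position: [0.6704, 0.0494, 0.0354]
tool_rot: [-1.219, -2.893, 0.002]
ft_force: [0.1, 0.8, -0.0]
grip_width: 0.998
grip_force: 0.0
```

Emit:
step_arm([
  [0, 0, 0, 0, 0, 0, 0.6],
  [0, 0, 0, 0, 0, 0, 0.6],
  [0, 0, 0, 0, 0, 0, 0.6],
  [0, 0, 0, 0, 0, 0, 0.6],
  [0, 0, 0, 0, 0, 0, 0.6],
])

```text
time: 26.75
position: [0.6723, 0.0499, 0.0379]
tool_rot: [1.218, 2.894, 0.002]
ft_force: [-0.4, 0.2, 4.3]
grip_width: 0.788
grip_force: 15.0
```

Emit:
step_arm([
  [0, 0, 0.5, 0, 0, 0, 0.6],
  [0, 0, 1.5, 0, 0, 0, 0.6],
  [0, 0, 2, 0, 0, 0, 0.6],
  [0, 0, 2.5, 0, 0, 0, 0.6],
  [0, 0, 2.5, 0, 0, 0, 0.6],
])

```text
time: 27.17
position: [0.6706, 0.0498, 0.127]
tool_rot: [-1.218, -2.894, 0.002]
ft_force: [0.5, -0.3, -0.8]
grip_width: 0.789
grip_force: 15.0
```

```bash
python3 - <<'E'
from h import *
f=lambda uv: (np.array([uv],float)+.5)/3-.5+np.array((130,60))
for n,uv,z in(('Mrim',(135,189.5),.042),): print(n,atz('scene',f(uv),z).round(4))
st()
E
```

```text
Mrim [[ 0.5504 -0.3646  0.042 ]]
{'time': 27.167, 'joint_positions': [-0.415, 0.443, 0.399, 1.519, -0.178, 1.218, 0.786], 'position': [0.671, 0.05, 0.127], 'tool_rot': [-1.218, -2.894, 0.002], 'ft_force': [0.456, -0.345, -0.837], 'grip_force': 14.999, 'grip_width': 0.789}
```

Now the reverse move back over the tin, to (0.552, -0.365).

Emit:
step_arm([
  [-0.8, -2.77, 0, 0, 0, -1.3, 0.6],
  [-0.8, -2.77, 0, 0, 0, -1.3, 0.6],
  [-0.8, -2.77, 0, 0, 0, -1.3, 0.6],
  [-0.8, -2.77, 0, 0, 0, -1.3, 0.6],
  [-0.8, -2.77, 0, 0, 0, -1.3, 0.6],
])

```text
time: 27.58
position: [0.6306, -0.0897, 0.1268]
tool_rot: [-1.382, -2.821, -0.0]
ft_force: [-0.5, 0.1, -0.7]
grip_width: 0.791
grip_force: 15.0
```

Emit:
step_arm([
  [-0.8, -2.77, 0, 0, 0, -1.3, 0.6],
  [-0.8, -2.77, 0, 0, 0, -1.3, 0.6],
  [-0.8, -2.77, 0, 0, 0, -1.3, 0.6],
  [-0.8, -2.77, 0, 0, 0, -1.3, 0.6],
  [-0.8, -2.77, 0, 0, 0, -1.3, 0.6],
])

```text
time: 28.0
position: [0.5906, -0.2282, 0.1268]
tool_rot: [-1.54, -2.738, -0.0]
ft_force: [0.6, -0.9, -0.7]
grip_width: 0.783
grip_force: 15.0
```

Emit:
step_arm([
  [-0.8, -2.77, 0, 0, 0, -1.3, 0.6],
  [-0.8, -2.77, 0, 0, 0, -1.3, 0.6],
  [-0.8, -2.77, 0, 0, 0, -1.3, 0.6],
  [-0.8, -2.77, 0, 0, 0, -1.3, 0.6],
  [-0.7, -2.77, 0, 0, 0, -1.3, 0.6],
])

```text
time: 28.42
position: [0.5516, -0.3667, 0.1268]
tool_rot: [-1.693, -2.646, -0.0]
ft_force: [0.1, -0.3, -0.7]
grip_width: 0.783
grip_force: 15.0
```

Emit:
step_arm([
  [0, 0, -1.5, 0, 0, 0, 0.6],
  [0, 0, -2, 0, 0, 0, 0.6],
  [0, 0, -1.5, 0, 0, 0, 0.6],
  [0, 0, 0, 0, 0, 0, 0.6],
  [0, 0, 0, 0, 0, 0, 0.6],
])

```text
time: 28.83
position: [0.5518, -0.365, 0.0759]
tool_rot: [-1.69, -2.646, 0.0]
ft_force: [-0.5, -0.7, -0.7]
grip_width: 0.787
grip_force: 15.0
```

Emit:
step_arm([
  [0, 0, -1, 0, 0, 0, 0.6],
  [0, 0, -1, 0, 0, 0, 0.6],
  [0, 0, -1, 0, 0, 0, 0.6],
  [0, 0, 0, 0, 0, 0, 0.6],
  [0, 0, 0, 0, 0, 0, 0.6],
])

```text
time: 29.25
position: [0.5519, -0.3651, 0.0456]
tool_rot: [-1.691, -2.646, 0.0]
ft_force: [-0.2, 0.5, -0.6]
grip_width: 0.786
grip_force: 15.0
```

Emit:
step_arm([
  [0, 0, -1, 0, 0, 0, 0.6],
  [0, 0, -0.8, 0, 0, 0, 0.6],
  [0, 0, -0.4, 0, 0, 0, 0.6],
  [0, 0, -0.1, 0, 0, 0, 0.6],
  [0, 0, 0, 0, 0, 0, 0.6],
])

```text
time: 29.67
position: [0.5522, -0.3655, 0.0236]
tool_rot: [-1.691, -2.647, -0.0]
ft_force: [-0.9, 0.3, 0.8]
grip_width: 0.786
grip_force: 15.0
```

Emit:
step_arm([
  [0, 0, 0, 0, 0, 0, 0.6],
  [0, 0, 0, 0, 0, 0, 1],
  [0, 0, 0, 0, 0, 0, 1],
  [0, 0, 0, 0, 0, 0, 1],
  [0, 0, 0, 0, 0, 0, 1],
])

```text
time: 30.08
position: [0.5525, -0.3657, 0.0235]
tool_rot: [1.691, 2.647, -0.0]
ft_force: [0.2, 0.0, 0.4]
grip_width: 0.969
grip_force: 0.0
```

Emit:
step_arm([
  [0, 0, 1, 0, 0, 0, 1],
  [0, 0, 2.5, 0, 0, 0, 1],
  [0, 0, 3, 0, 0, 0, 1],
  [0, 0, 3, 0, 0, 0, 1],
  [0, 0, 3, 0, 0, 0, 1],
])

```text
time: 30.5
position: [0.5522, -0.3658, 0.1507]
tool_rot: [1.692, 2.647, -0.0]
ft_force: [0.8, -1.1, 0.4]
grip_width: 0.999
grip_force: 0.0
```

Emit:
step_arm([
  [0.8, 2.8, 1, 0, 0, 0, 1],
  [0.8, 2.8, 1, 0, 0, 0, 1],
  [0.8, 2.8, 1, 0, 0, 0, 1],
  [0.8, 2.8, 1, 0, 0, 0, 1],
  [0, 1, 0, 0, 0, 0, 1],
])

```text
time: 30.92
position: [0.5881, -0.2382, 0.1915]
tool_rot: [1.681, 2.65, 0.007]
ft_force: [0.2, 1.5, -0.1]
grip_width: 1.003
grip_force: 0.0
```

Emit:
step_arm([
  [0.8, 2.8, 0, 0, 0, 0, 1],
  [0.8, 2.8, 0, 0, 0, 0, 1],
  [0, 1, 0, 0, 0, 0, 1],
  [0, 0, 0, 0, 0, 0, 1],
  [0, 0, 0, 0, 0, 0, 1],
])

```text
time: 31.33
position: [0.6, -0.1785, 0.1887]
tool_rot: [1.691, 2.647, -0.002]
ft_force: [-0.9, -2.0, 0.2]
grip_width: 0.996
grip_force: 0.0
```

```bash
python3 - <<'E'
from h import *
snap('scene','s8');snap('top','t8');st()
a=cv2.imread('pics/s8.png'); b=cv2.imread('pics/t8.png')
p=cv2.resize(a[85:160,140:220],None,fx=5,fy=5,interpolation=cv2.INTER_CUBIC);q=cv2.resize(a[210:350,330:480],(400,373),interpolation=cv2.INTER_CUBIC)
cv2.imwrite('pics/s8b.png',np.hstack([p[:373],q]))
E
```

```text
{'time': 31.433, 'joint_positions': [-0.207, 0.314, 0.564, 1.58, -0.171, 1.297, 0.812], 'position': [0.6, -0.18, 0.189], 'tool_rot': [1.695, 2.644, -0.002], 'ft_force': [0.059, -0.045, 0.369], 'grip_force': 0.0, 'grip_width': 1.0}
```

View pics/s8b.png

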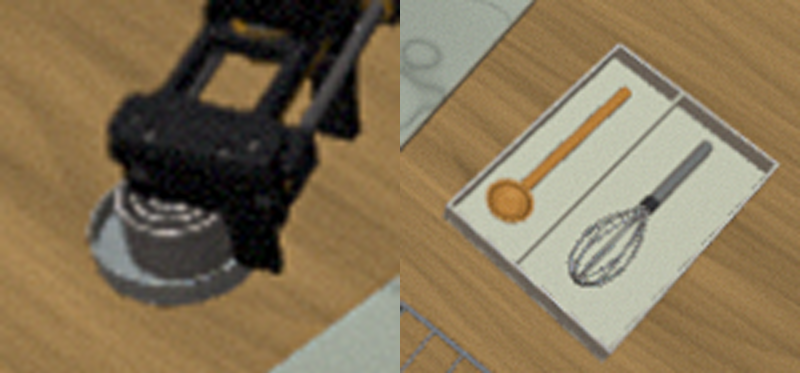

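View pics/t8.png

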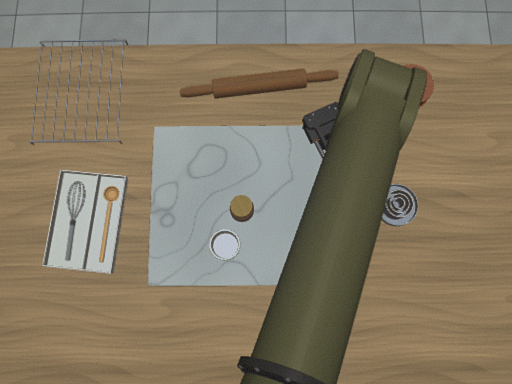

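The last two pictures show the three cutters nested concentrically in the tin at (399,204) in the top view. Whisk and spoon lie in their bays, (68,260)–(78,182) and (103,261)–(112,188). Jar and ramekin are where they were. A numeric check of these points comes before handing in.

```bash
python3 - <<'E'
from h import *
d=np.load('pics/t8.npy')
w=atd('top',[(399,204),(406,209)],d); print('cutters z sample',w.round(3))
r=d[185:225,380:420]; P=atd('top',[(u,v) for v in range(188,222) for u in range(384,416)],d); z=P[:,2]; print('rim z',np.percentile(z,[50,90,97]).round(3), 'rim pts centre',P[z>.034].mean(0).round(3))
a=np.radians(-5.88); R=np.array([[np.cos(a),np.sin(a)],[-np.sin(a),np.cos(a)]])
for n,e,f in(('whisk',(68,260),(78,181)),('spoon',(103,261),(112,187))):
    q=atz('top',[e,f],.015)[:,:2]-[.5168,.3937]; print(n,(q@R.T).round(3),(q@R.T).mean(0).round(3))
E
```

```text
cutters z sample [[ 0.555 -0.376  0.01 ]
 [ 0.537 -0.382  0.04 ]]
rim z [0.023 0.044 0.619] rim pts centre [ 0.534 -0.33   0.142]
whisk [[-0.099  0.029]
 [ 0.097  0.038]] [-0.001  0.033]
spoon [[-0.093 -0.057]
 [ 0.09  -0.05 ]] [-0.002 -0.053]
```

The numbers are within tolerance: whisk origin about (-1, 33) mm and spoon about (-2, -53) mm in the tray frame, and the rims at about 42 mm. I hand in.

```bash
python3 -c "
from bench import ctrl
print(ctrl.close_job())"
```

```text
the job is handed in; nothing more can be done
None
```

I handed the job in at about 31 s of the 120 s allowed; the last pictures show the cutters nested in the tin, the whisk in the wide bay, the spoon in the narrow bay, and the ramekin and jar where they were, but no verdict came back.

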